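Put the gold connector away and shut the flip-cap tubes

ROBOT

A 6-joint arm with a two-finger parallel gripper is mounted at the origin on the work surface. World frame = base frame: x ahead of the robot, y to its left, z up, the work surface at z = 0. Lengths are in m, angles in rad, forces in N, time in s.
With the tool pointing down it reaches from about 0.375 to 0.975 m from the base axis. Payload 3.8 kg.
Tool frame: the origin (TCP) lies on the centre line of the jaws, within the pads' length; the fingertips stand 25 mm ahead of it and the grasp point (between the pads) lies 6 mm ahead of it; y points along the fingers, z is the direction in which the jaws open and shut, and the axes are right-handed (so a half turn about y gives the same grasp; the last joint's range is limited). The gripper opens to 85 mm and grips with 20 to 120 N. Pads are 22 mm wide; open, the fingers measure 114 mm over their backs; the gripper's body (76 mm by 85 mm) begins 54 mm behind the grasp point. The pads swing forward as they close: fully open they stand 13 mm farther back than shut.
Start: joints at [1.214, 0.264, 1.604, -0, 1.274, -0.037], TCP at [0.212, 0.641, 0.256] pointing down, gripper open.
Joint ranges: [-2.63, 2.63], [-0.94, 2.18], [0.31, 2.57], [-1.31, 4.45], [0, 2.66], [-2.55, 2.55]. Speed limits (rad/s): [2.57, 2.57, 3.14, 3.14, 3.14, 3.14].

INTERFACE

Orientations are given as a rotation vector (axis times angle).
In Python, from workcell import bot gives the robot as it stands.
- The arm moves only by the shell command python3 -m jog 'ROWS' [FORCE]. ROWS is JSON, a list of rows, each a list of 5 numbers: the shift along the world's x, y, z in mm, then the turn about the world's z in degrees, then the finger opening in mm, from 0 to 85.4. A call has exactly 10 rows; each row is the pose to reach, as a shift and turn from the pose commanded when the call began; what a row does not reach only later rows make up. A row lasts 1/8 s, in which the tool goes at most 62.5 mm and 10.7 degrees, less where a joint would pass 70% of its speed; a pose out of reach is approached as far as the arm can. A call with a gripper value outside its range is refused whole. The fingers move at their own pace and stop on an object; FORCE is the grip in N (left out, the last holds). Time passes only in rows, so rows that repeat a pose let the fingers close, or fill a call up. It gives the time, the measured TCP pose, the force and the opening at its end, in the units of the state.
- bot.read_state(): the state, without advancing time (a new reading comes with each control period).
- bot.read_camera(name): name is "scene" or "top" or "wrist"; returns a dict with "pixels" (384x512x3 uint8, red, green, blue), "fx", "fy", "cx", "cy" (pixels), "R" (3x3) and "t" (3): a world point X has camera coordinates R X + t. Camera axes: x right, y down, z forward; pixel columns grow to the right and rows downward; lengths in m; the calibration is good to about 2 mm. A picture is of the moment at which its call begins. There is no depth.
- bot.finish_job(): hands the job in, once; it reports no verdict.
The state is a dict: "time": time; "q": joint angles; "joint_vel": joint speeds; "joint_torque": joint torques, N m; "tool_pos": TCP position; "tcp_rot": TCP orientation; "wrist_force": force on the tool from outside, world axes, zero at the start; "torque": the same for the moment, N m; "width": opening from 0.0 (shut) to 1.0 (fully open).
Only numpy, scipy, OpenCV 4.12 (cv2) and the standard library are available. Lean on these libraries where they do the work, as an engineer would, in place of code of your own. Each camera call takes 0.05 s, during which the arm holds its last target.

TASK

Put the gold connector away in the yellow-capped tube: flip that tube's cap well open (about square to the mouth or further), put the connector in all the way to the bottom and press the cap shut again. The blue-capped tube has been left open: press its cap shut too, at whatever moment suits you. Keep the red-capped tube shut, and leave the other things on the bench where they stand.

Things in the scene. Friction and masses are not known exactly. Their poses are not given: they have to be found in the camera images.
- yellow_tube: transparent flip-cap storage tube with a yellow cap, fixed in the rack: outer diameter 56 mm, inner diameter 50 mm, 110 mm long (inside depth 105 mm). It leans 30 degrees towards the front of the rack. Origin: centre of its underside; z runs up along the tube's axis to its mouth (the rim is at z = 110 mm), y is parallel to the cap's hinge, x points away from the front (the hinge is on the +x side of the mouth)
- yellow_cap (a joint): angle of the yellow cap in rad: 0 = shut flat on the rim, grows as its thumb tab is lifted up and back, 1.57 = standing in line with the tube's axis, stop at 2.2. Plain hinge, no catch, rather stiff: about 0.06 N m of friction (0.7 N at the tab), so the cap stays at any angle where it is left
- yellow_tab (a point): grip point of the yellow cap's thumb tab: middle of its width and thickness, 83 mm from the hinge axis (and 4 mm above the cap's underside). The cap is a disc 58 mm in diameter and 8 mm thick with, opposite the hinge, a flat tab 24 mm wide (along the hinge axis) and 8 mm thick, that ends 97 mm from the hinge axis and stands about 36 mm clear of the disc's and tube's round side. The point turns with the cap: at 0 its x, y, z are parallel to the tube's
- yellow_hinge (a point): middle of the yellow cap's hinge axis, fixed, 31 mm from the tube's axis, level with the rim; axes as the tube's, and the cap turns about y
- blue_tube: transparent flip-cap storage tube with a blue cap, fixed in the rack: outer diameter 56 mm, inner diameter 50 mm, 110 mm long (inside depth 105 mm). It leans 30 degrees towards the front of the rack. Origin: centre of its underside; z runs up along the tube's axis to its mouth (the rim is at z = 110 mm), y is parallel to the cap's hinge, x points away from the front (the hinge is on the +x side of the mouth)
- blue_cap (a joint): angle of the blue cap in rad: 0 = shut flat on the rim, grows as its thumb tab is lifted up and back, 1.57 = standing in line with the tube's axis, stop at 2.2. Plain hinge, no catch, rather stiff: about 0.06 N m of friction (0.7 N at the tab), so the cap stays at any angle where it is left
- blue_tab (a point): grip point of the blue cap's thumb tab: middle of its width and thickness, 83 mm from the hinge axis (and 4 mm above the cap's underside). The cap is a disc 58 mm in diameter and 8 mm thick with, opposite the hinge, a flat tab 24 mm wide (along the hinge axis) and 8 mm thick, that ends 97 mm from the hinge axis and stands about 36 mm clear of the disc's and tube's round side. The point turns with the cap: at 0 its x, y, z are parallel to the tube's
- blue_hinge (a point): middle of the blue cap's hinge axis, fixed, 31 mm from the tube's axis, level with the rim; axes as the tube's, and the cap turns about y
- red_tube: transparent flip-cap storage tube with a red cap, fixed in the rack: outer diameter 56 mm, inner diameter 50 mm, 110 mm long (inside depth 105 mm). It leans 30 degrees towards the front of the rack. Origin: centre of its underside; z runs up along the tube's axis to its mouth (the rim is at z = 110 mm), y is parallel to the cap's hinge, x points away from the front (the hinge is on the +x side of the mouth)
- red_cap (a joint): angle of the red cap in rad: 0 = shut flat on the rim, grows as its thumb tab is lifted up and back, 1.57 = standing in line with the tube's axis, stop at 2.2. Plain hinge, no catch, rather stiff: about 0.06 N m of friction (0.7 N at the tab), so the cap stays at any angle where it is left
- red_tab (a point): grip point of the red cap's thumb tab: middle of its width and thickness, 83 mm from the hinge axis (and 4 mm above the cap's underside). The cap is a disc 58 mm in diameter and 8 mm thick with, opposite the hinge, a flat tab 24 mm wide (along the hinge axis) and 8 mm thick, that ends 97 mm from the hinge axis and stands about 36 mm clear of the disc's and tube's round side. The point turns with the cap: at 0 its x, y, z are parallel to the tube's
- red_hinge (a point): middle of the red cap's hinge axis, fixed, 31 mm from the tube's axis, level with the rim; axes as the tube's, and the cap turns about y
- gold_center (a point): centre, half-way up, of the gold-coloured (brass) cable connector, a loose barrel that stands upright on the mat: 80 mm tall, z along its length; lower nut 27 mm in diameter and 30 mm high, waist 20 mm in diameter and 15 mm high, upper nut 25 mm in diameter over the top 35 mm; about 140 g
- rack: blue rack, fixed to the bench, that holds the three tubes in a row along its y, 85 mm apart, in any order; base plate 160 x 285 x 12 mm, the origin level with its underside, 60 mm behind its front edge, x away from its front, z up. Two black work lamps stand on its back: heads 72 mm in diameter, centred about 150 mm behind the origin and 153 mm to each side, 205 to 285 mm above the bench
- steel_conn: bystander: silver connector of the same shape as the gold one, standing loose; origin under its centre
- bottle: bystander: white bottle with blue cap, 52 mm in diameter, 120 mm tall, loose; origin under its centre
- jar: bystander: amber jar, 60 mm in diameter, 70 mm tall, loose; origin under its centre
- crimper: bystander: black crimping pliers lying flat, about 205 mm long along x, 70 mm wide, 24 mm high, loose; origin near the middle of its underside
- driver: bystander: screwdriver 160 mm long lying flat, loose, along x; origin near its middle
Things that resemble listed ones, but are neither listed nor needed, are in the scene too. What is shaped like the part that bears blue_tube but orange is not meant.

How it is judged:
By the outcome, as a careful person would: the job done as asked, in the order asked, and still so for the second after the job is handed in, with the robot touching nothing.
It also fails if it takes over 72 s, if anything falls off the work surface, if the arm or the gripper's body presses on something with over 40 N, if the wrist force passes 120 N, or if a joint passes its speed limit or range.

## Working session

There is one attempt and no reset: what is moved stays moved. The work goes in short steps, Python scripts to look and compute and a shell command to move; the robot and the scene stay as the last step left them, time stands still between calls to the robot, and variables do not carry over. Pictures are saved under pics/ and viewed, and the job is handed in when it is done.

```bash
mkdir -p pics; ls
python3 - <<'E'
from workcell import bot
import cv2, json
for n in ["scene","top","wrist"]:
    c=bot.read_camera(n)
    cv2.imwrite(f"pics/{n}0.png",cv2.cvtColor(c["pixels"],cv2.COLOR_RGB2BGR))
    print(n,c["fx"],c["fy"],c["cx"],c["cy"],c["R"],c["t"])
s=bot.read_state();print(s)
E
```

```text
pics
scene 438.79170981300746 438.79170981300746 253.73916080215824 188.52661110935136 [[-0.05959171  0.99821058  0.00494612]
 [ 0.59208207  0.03933479 -0.80491714]
 [-0.80367136 -0.04503787 -0.59336661]] [ 0.0427266  -0.25033156  1.52403753]
top 484.84413414594786 484.84413414594786 258.1773038491696 194.03593749418636 [[-0.0148535  -0.9998809  -0.00419115]
 [-0.99432883  0.01521221 -0.1052557 ]
 [ 0.10530692  0.00260397 -0.99443636]] [0.02441058 0.5886279  1.1610035 ]
wrist 331.81847584935093 331.81847584935093 258.5625434116579 192.6969321823374 [[ 0.31440174  0.94928838 -0.00176833]
 [ 0.90456689 -0.29902404  0.30388053]
 [ 0.28794148 -0.09714014 -0.95270851]] [-0.67431022 -0.0386503   0.37954724]
{'time': 0.15, 'q': array([ 1.21409320e+00,  2.64620560e-01,  1.60507743e+00, -8.38671387e-06,
        1.27371319e+00, -3.68663538e-02]), 'joint_vel': array([ 7.81232869e-05, -1.66451090e-03, -6.87845194e-03,  1.82091198e-04,
        6.57594628e-04,  3.59362936e-04]), 'joint_torque': array([ 7.27899587e-04, -5.15910494e+01, -3.67957985e+01, -9.67786423e-05,
        8.13436811e-03, -1.95697811e-05]), 'tool_pos': array([0.21202377, 0.64027321, 0.25521148]), 'tcp_rot': array([-1.55797134,  0.25133927, -0.25079108]), 'wrist_force': array([ 0.17874495, -0.58971546,  0.42090121]), 'torque': array([ 0.00951438, -0.04385033,  0.03879041]), 'width': 1.0010440763651403}
```

View pics/scene0.png

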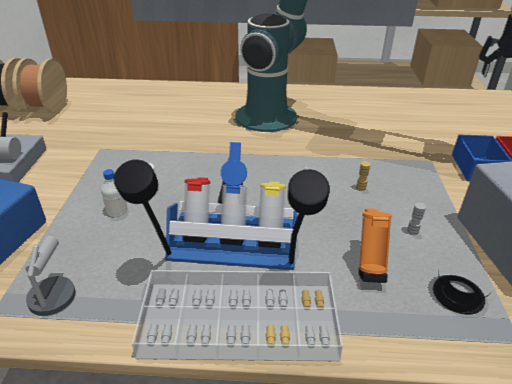

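View pics/top0.png

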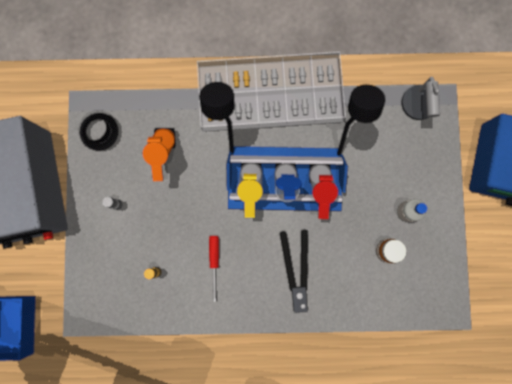

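View pics/wrist0.png

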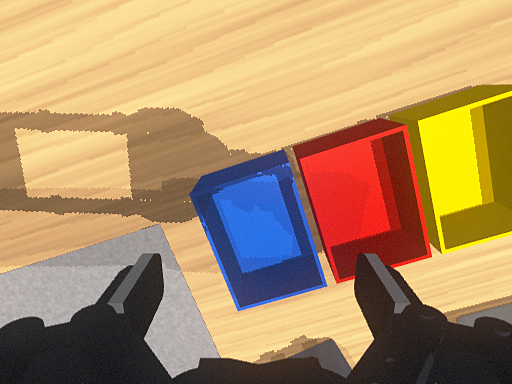

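Run:
```python
import numpy as np
from scipy.spatial.transform import Rotation as R
print(R.from_rotvec([-1.55797134,  0.25133927, -0.25079108]).as_matrix().round(3))
```

```text
[[ 0.949 -0.001  0.314]
 [-0.314 -0.002  0.949]
 [-0.    -1.    -0.002]]
```

The scene camera looks back towards the robot from the far side. It shows the yellow cap at (272,187), the open blue cap at (234,170), the red cap at (197,184), and an orange look-alike tube at (374,245).

There are three sets of gold items:
- **Upright on the mat:** scene (363,177), top (152,273). This is the only standing gold barrel on the mat, so it fits the description.
- **In the tray:** small gold pieces at top (242,78) and scene (313,298), (277,335). These are only parts in the tray.

I'll confirm with enlarged crops.

Run:
```python
import cv2,numpy as np
a=cv2.imread("pics/scene0.png");b=cv2.imread("pics/top0.png")
A=cv2.resize(a[130:275,150:390],None,fx=3.3,fy=3.3,interpolation=cv2.INTER_CUBIC);cv2.imwrite("pics/s_rack.png",A)
B=cv2.resize(b[130:225,210:360],None,fx=5,fy=5,interpolation=cv2.INTER_CUBIC);cv2.imwrite("pics/t_rack.png",B)
C=np.hstack([cv2.resize(a[150:205,335:390],(400,400),interpolation=cv2.INTER_CUBIC),cv2.resize(b[245:300,125:180],(400,400),interpolation=cv2.INTER_CUBIC)]);cv2.imwrite("pics/gold.png",C)
```

```text
(no output)
```

View pics/s_rack.png

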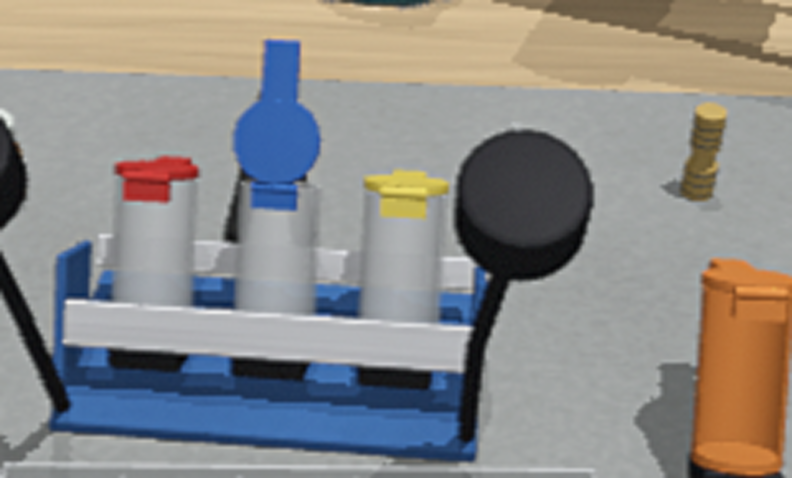

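View pics/t_rack.png

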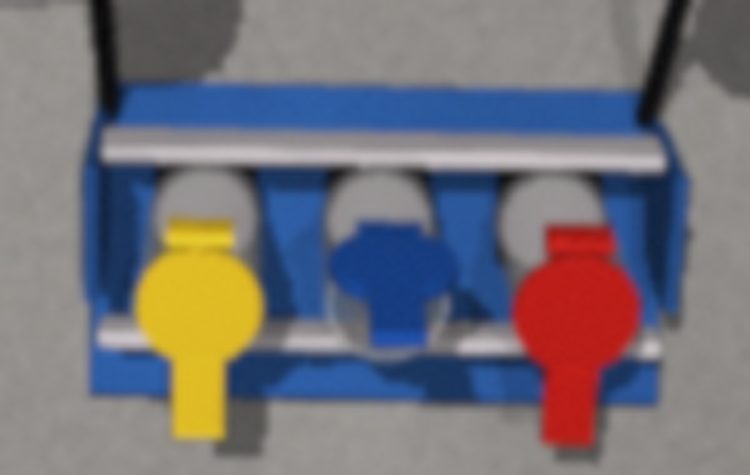

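View pics/gold.png

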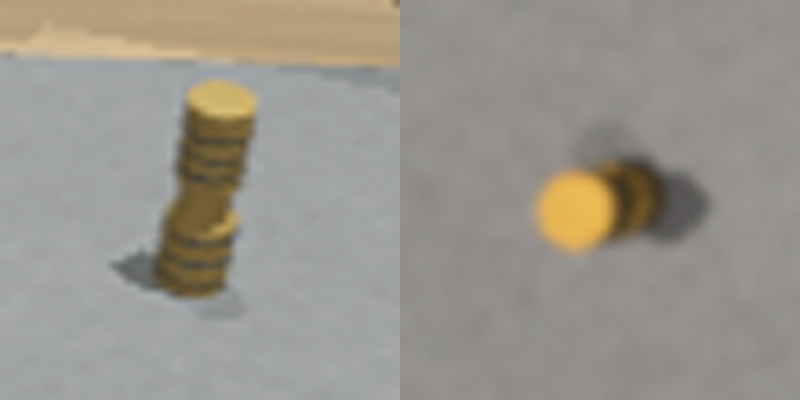

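The gold crop confirms a ribbed upright barrel on the mat. The blue cap stands open and leans towards the robot. Next I measure.

```bash
cat > h.py <<'E'
import cv2,numpy as np
from workcell import bot
def cam(n): return bot.read_camera(n)
def ray(c,u,v):
    R=np.array(c["R"]);t=np.array(c["t"]);o=-R.T@t
    d=R.T@np.array([(u-c["cx"])/c["fx"],(v-c["cy"])/c["fy"],1]);return o,d/np.linalg.norm(d)
def onz(c,u,v,z):
    o,d=ray(c,u,v);return o+d*(z-o[2])/d[2]
def tri(c1,p1,c2,p2):
    o1,d1=ray(c1,*p1);o2,d2=ray(c2,*p2)
    A=np.stack([d1,-d2],1);s=np.linalg.lstsq(A,o2-o1,rcond=None)[0]
    a=o1+s[0]*d1;b=o2+s[1]*d2;return (a+b)/2,np.linalg.norm(a-b)
def proj(c,X):
    p=np.array(c["R"])@np.array(X)+np.array(c["t"]);return c["fx"]*p[0]/p[2]+c["cx"],c["fy"]*p[1]/p[2]+c["cy"]
def mask(c,col):
    h=cv2.cvtColor(c["pixels"],cv2.COLOR_RGB2HSV);H,S,V=h[...,0].astype(int),h[...,1],h[...,2]
    if col=="yellow": return ((H>22)&(H<34)&(S>140)&(V>70)).astype(np.uint8)
    if col=="gold": return ((H>12)&(H<26)&(S>110)&(V>60)).astype(np.uint8)
    if col=="red": return (((H<6)|(H>174))&(S>150)&(V>70)).astype(np.uint8)
    if col=="blue": return ((H>100)&(H<125)&(S>150)&(V>50)).astype(np.uint8)
E
python3 - <<'E'
from h import *
T=cam("top");S=cam("scene")
def cr(p,k,o): return (p[0]/k+o[0]-0.5+0.5/k,p[1]/k+o[1]-0.5+.5/k)
t=lambda x,y:cr((x,y),5,(210,130)); s=lambda x,y:cr((x,y),3.3,(150,130))
for n,a,b in [("yel hinge box top",t(200,222),s(403,194)),("red hinge",t(581,228),s(147,180)),
   ("blue tab tip",t(398,344),s(282,41)),("blue disc",t(393,267),s(278,140))]:
    X,e=tri(T,a,S,b);print(n,X.round(4),round(e,4))
for z in (0,.012):
  print("rack front L,R",onz(T,*t(90,395),z).round(4),onz(T,*t(657,403),z).round(4))
# gold
for c,n,roi in [(T,"top",(125,245,180,300)),(S,"scene",(335,150,390,205))]:
    m=mask(c,"gold");x0,y0,x1,y1=roi;mm=np.zeros_like(m);mm[y0:y1,x0:x1]=m[y0:y1,x0:x1]
    ys,xs=np.nonzero(mm);print(n,xs.min(),xs.max(),ys.min(),ys.max(),xs.mean(),ys.mean())
g=lambda x,y:cr((x,y),400/55,(125,245))
gs=lambda x,y:cr((x,y),400/55,(335,150))
print("gold top",tri(T,g(577-400,211),S,gs(222,100)),onz(T,*g(177,211),.08))
print("gold base scene", onz(S,*gs(192,280),0))
# yellow in top
for col,roi in [("yellow",(230,160,275,225)),("red",(305,160,345,225))]:
    m=mask(T,col);x0,y0,x1,y1=roi
    for y in range(y0,y1,2):
        xs=np.nonzero(m[y,x0:x1])[0]
        if len(xs):print(col,y,xs.min()+x0,xs.max()+x0,end=" | ")
    print()
print(onz(T,0,0,0),onz(T,250,190,.13))
E
```

```text
yel hinge box top [0.6217 0.0329 0.1481] 0.0016
red hinge [ 0.6164 -0.1357  0.1474] 0.0004
blue tab tip [ 0.5588 -0.0498  0.2219] 0.002
blue disc [ 0.5974 -0.0507  0.17  ] 0.0003
rack front L,R [0.5566 0.0931 0.    ] [ 0.5482 -0.1919  0.    ]
rack front L,R [0.5556 0.0923 0.012 ] [ 0.5474 -0.1898  0.012 ]
top 144 160 268 278 151.54676258992805 272.76978417266184
scene 357 369 162 189 362.9157303370786 174.9943820224719
gold top (array([0.40207592, 0.27134373, 0.07952478]), np.float64(0.0006512287681091629)) [0.40212908 0.2715678  0.08      ]
gold base scene [0.4026265  0.27212014 0.        ]
yellow 174 244 255 | yellow 176 244 255 | yellow 178 243 255 | yellow 180 243 255 | yellow 182 241 257 | yellow 184 240 259 | yellow 186 239 260 | yellow 188 238 261 | yellow 190 238 261 | yellow 192 237 262 | yellow 194 238 261 | yellow 196 239 260 | yellow 198 240 259 | yellow 200 242 257 | yellow 202 245 254 | yellow 204 245 254 | yellow 206 245 254 | yellow 208 245 254 | yellow 210 245 254 | yellow 212 245 254 | yellow 214 245 254 | yellow 216 245 254 | 
red 176 320 331 | red 178 320 332 | red 180 320 332 | red 182 319 331 | red 184 317 333 | red 186 315 335 | red 188 314 336 | red 190 313 336 | red 192 313 336 | red 194 313 336 | red 196 314 336 | red 198 315 335 | red 200 316 333 | red 202 318 331 | red 204 319 329 | red 206 319 328 | red 208 319 328 | red 210 319 328 | red 212 319 328 | red 214 319 328 | red 216 319 328 | red 218 320 327 | 
[1.11793042 0.68976155 0.        ] [0.58789396 0.03358402 0.13      ]
```

Run:
```python
from h import *
T=cam("top");S=cam("scene")
# sub-pixel extents along the symmetry axis: saturation profile
hsv=cv2.cvtColor(T["pixels"],cv2.COLOR_RGB2HSV)
print("tab-end profile yellow",[int(x) for x in hsv[212:222,247:253,1].mean(1)]," red",[int(x) for x in hsv[212:224,322:326,1].mean(1)])
psi=np.deg2rad(-1.7);ax=np.array([np.cos(psi),np.sin(psi),0]);
xt=ax*np.cos(np.pi/6)+np.array([0,0,.5]);zt=-ax*.5+np.array([0,0,np.cos(np.pi/6)])
for n,disc,tab in [("yel",(249.6,191.5),(249.6,217.6)),("red",(324.7,192.8),(323.7,218.6))]:
  for hz in (.135,.139,.143):
    a=onz(T,*disc,hz+(-.031*xt+.008*zt)[2])+.031*xt-.008*zt
    b=onz(T,*tab,hz+(-.097*xt+.008*zt)[2])+.097*xt-.008*zt
    print(n,hz,a.round(4),b.round(4))
```

```text
tab-end profile yellow [213, 213, 213, 212, 196, 141, 58, 15, 11, 11]  red [222, 223, 223, 222, 222, 218, 191, 122, 40, 10, 9, 9]
yel 0.135 [0.6157 0.0337 0.135 ] [0.6157 0.0335 0.135 ]
yel 0.139 [0.6153 0.0336 0.139 ] [0.6155 0.0334 0.139 ]
yel 0.143 [0.6148 0.0335 0.143 ] [0.6152 0.0333 0.143 ]
red 0.135 [ 0.6102 -0.136   0.135 ] [ 0.6108 -0.1381  0.135 ]
red 0.139 [ 0.6098 -0.1355  0.139 ] [ 0.6106 -0.1376  0.139 ]
red 0.143 [ 0.6093 -0.1349  0.143 ] [ 0.6104 -0.1371  0.143 ]
```

```bash
python3 -m jog '[[20,-40,40,5,0],[50,-90,60,10,0],[80,-142,60,16.6,0],[109,-194,60,16.6,0],[138,-246,60,16.6,0],[167,-298,60,16.6,0],[196,-350,60,16.6,0],[225,-402,60,16.6,0],[254,-454,60,16.6,0],[283,-506,60,16.6,0]]' 40
python3 - <<'E'
from h import *
S=cam("scene")
psi=np.deg2rad(-1.7);ax=np.array([np.cos(psi),np.sin(psi),0]);
xt=ax*np.cos(np.pi/6)+np.array([0,0,.5]);zt=-ax*.5+np.array([0,0,np.cos(np.pi/6)])
for hz in (.135,.139,.143):
  for H in ([.6155,.0335,hz],[.6102,-.1365,hz]):
    H=np.array(H);print(hz,[tuple(np.round((np.array(proj(S,p))-[150,130])*3.3+1.15,0)) for p in (H-.031*xt+.008*zt,H)])
E
```

```text
time: 1.6
tool_pos: [0.4959, 0.133, 0.3167]
tcp_rot: [-1.57, 0.023, -0.025]
wrist_force: [0.4, 0.3, -0.1]
width: 0.003
0.135 [(np.float64(407.0), np.float64(188.0)), (np.float64(405.0), np.float64(205.0))]
0.135 [(np.float64(158.0), np.float64(173.0)), (np.float64(149.0), np.float64(190.0))]
0.139 [(np.float64(407.0), np.float64(183.0)), (np.float64(405.0), np.float64(200.0))]
0.139 [(np.float64(158.0), np.float64(168.0)), (np.float64(148.0), np.float64(185.0))]
0.143 [(np.float64(407.0), np.float64(178.0)), (np.float64(405.0), np.float64(195.0))]
0.143 [(np.float64(158.0), np.float64(164.0)), (np.float64(148.0), np.float64(180.0))]
```

```bash
cat > path.py <<'E'
import numpy as np
def push(H,al,r,clear=0,tip=25):
    a=np.deg2rad(al);u=np.array([-np.cos(a),np.sin(a)]);n=np.array([np.sin(a),np.cos(a)])
    P=np.array([H[0],H[2]])+r*u+n*(8+11*abs(np.sin(a))+clear)
    y=H[1]+(P[0]-H[0])*np.tan(np.deg2rad(-1.7))
    return np.array([P[0],y,P[1]+tip])
E
python3 - <<'E'
from path import *
H=[612.8,-51.5,139]
print("start",push(H,57,68,12).round(1))
for al in (50,40,30,20,10,0,-10,-20,-25,-30): print(al,push(H,al,75).round(1))
print(push(H,-30,75,-4).round(1))
E
```

```text
start [600.3 -51.1 236.9]
50 [577.2 -50.4 232. ]
40 [565.  -50.1 223.8]
30 [554.6 -49.8 213.2]
20 [546.3 -49.5 200.7]
10 [540.7 -49.4 186.8]
0 [537.8 -49.3 172. ]
-10 [537.2 -49.3 160.7]
-20 [538.3 -49.3 149.4]
-25 [539.5 -49.3 143.8]
-30 [541.1 -49.4 138.2]
[543.1 -49.4 134.7]
```

```bash
python3 -m jog '[[28,-48,0,0,0],[55,-96,0,0,0],[82,-144,0,0,0],[109,-186,-10,0,0],[109,-186,-20,0,0],[109,-186,-40,0,0],[109,-186,-60,0,0],[109,-186,-78,0,0],[109,-186,-78,0,0],[109,-186,-78,0,0]]'
python3 - <<'E'
from h import *
for n in ("scene","wrist"):
    c=cam(n);cv2.imwrite(f"pics/{n}1.png",cv2.cvtColor(c["pixels"],cv2.COLOR_RGB2BGR))
a=cv2.imread("pics/scene1.png");w=cv2.imread("pics/wrist1.png")
cv2.imwrite("pics/c1.png",np.hstack([cv2.resize(a[110:240,160:330],(523,400)),cv2.resize(w,(277,400))]))
E
```

```text
time: 2.9
tool_pos: [0.6044, -0.0509, 0.2387]
tcp_rot: [-1.571, 0.023, -0.024]
wrist_force: [0.2, 0.2, 0.0]
width: 0.001
```

View pics/c1.png

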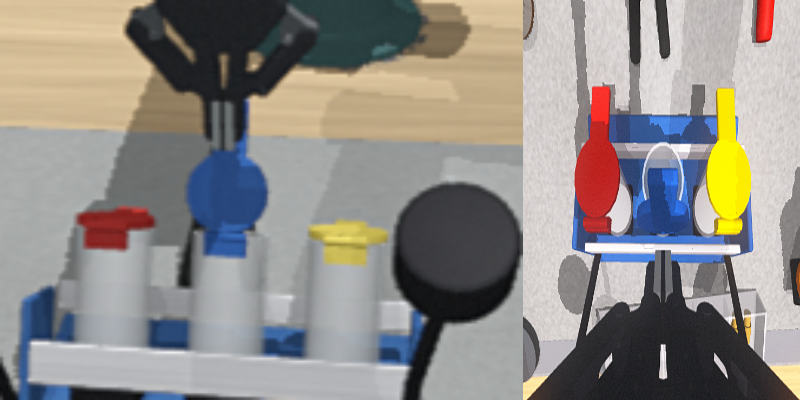

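Fingers are behind the blue tab, so I sweep the cap forward and down.

```bash
python3 -m jog '[[-27,0,-6,0,0],[-39,1,-14,0,0],[-49,1,-25,0,0],[-58,1,-37,0,0],[-63,1,-51,0,0],[-66,1,-66,0,0],[-67,1,-77,0,0],[-66,1,-89,0,0],[-64,1,-96,0,0],[-62,1,-100,0,0]]'
python3 - <<'E'
from h import *
for n in ("scene","wrist"):
    c=cam(n);cv2.imwrite(f"pics/{n}2.png",cv2.cvtColor(c["pixels"],cv2.COLOR_RGB2BGR))
a=cv2.imread("pics/scene2.png");w=cv2.imread("pics/wrist2.png")
cv2.imwrite("pics/c2.png",np.hstack([cv2.resize(a[110:240,160:330],(523,400)),cv2.resize(w,(277,400))]))
E
```

```text
time: 4.25
tool_pos: [0.5415, -0.0503, 0.138]
tcp_rot: [-1.571, 0.026, -0.021]
wrist_force: [-9.5, 0.6, 16.0]
width: 0.001
```

View pics/c2.png

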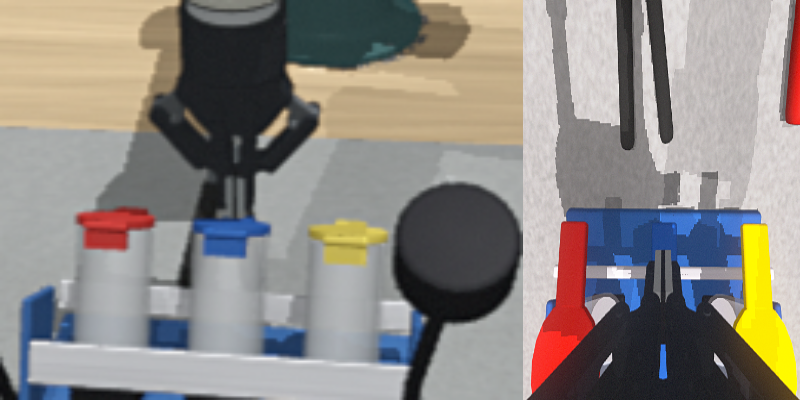

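Blue is shut: the 18 N push runs along the mouth normal and the height matches the prediction. Next I go to the yellow tab.

```bash
python3 -m jog '[[0,0,30,0,0],[0,0,60,0,20],[0,40,60,0,45],[0,86,60,0,45],[0,86,60,0,45],[0,86,40,0,45],[0,86,15,0,45],[0,86,-10,0,45],[0,86,-31,0,45],[0,86,-31,0,45]]' 20
python3 - <<'E'
from h import *
for n in ("scene","wrist"):
    c=cam(n);cv2.imwrite(f"pics/{n}3.png",cv2.cvtColor(c["pixels"],cv2.COLOR_RGB2BGR))
a=cv2.imread("pics/scene3.png");w=cv2.imread("pics/wrist3.png")
cv2.imwrite("pics/c3.png",np.hstack([cv2.resize(a[130:240,180:310],(400,340)),cv2.resize(w,(400,340))]))
E
```

```text
time: 5.6
tool_pos: [0.5406, 0.035, 0.1053]
tcp_rot: [-1.571, 0.027, -0.02]
wrist_force: [0.5, 0.7, 0.3]
width: 0.526
```

View pics/c3.png

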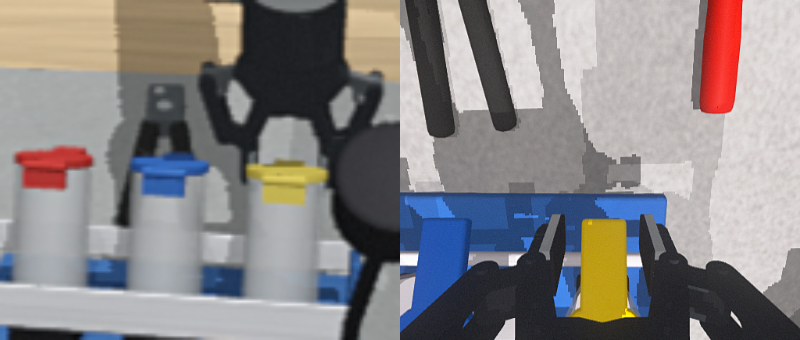

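```bash
python3 -m jog '[[0,0,0,0,35],[0,0,0,0,20],[0,0,0,0,15],[0,0,0,0,15],[0,0,0,0,15],[0,0,0,0,15],[0,0,0,0,15],[0,0,0,0,15],[0,0,0,0,15],[0,0,0,0,15]]' 20
python3 - <<'E'
import numpy as np
def G(al):
    a=np.deg2rad(al);return 83*np.array([-np.cos(a),np.sin(a)])+4*np.array([np.sin(a),np.cos(a)])
for al in (-30,-22,-10,4,18,32,46,58,70,82,94): print(al,(G(al)-G(-30)).round(1))
E
```

```text
time: 6.95
tool_pos: [0.5433, 0.0358, 0.1084]
tcp_rot: [-1.571, 0.022, -0.026]
wrist_force: [0.2, -0.4, 6.0]
width: 0.275
-30 [0. 0.]
-22 [-4.6 10.7]
-10 [-8.6 27.6]
4 [-8.6 47.8]
18 [-3.8 67.5]
32 [ 5.6 85.4]
46 [ 19.1 100.5]
58 [ 33.3 110.5]
70 [ 49.3 117.4]
82 [ 66.3 120.8]
94 [ 83.7 120.6]
```

```bash
python3 -m jog '[[-5,0,11,0,15],[-9,0,28,0,15],[-9,0,48,0,15],[-4,0,67,0,15],[6,0,85,0,15],[19,-1,100,0,15],[33,-1,110,0,15],[49,-1,117,0,15],[66,-2,121,0,15],[83,-2,121,0,15]]' 20
python3 - <<'E'
from h import *
for n in ("scene","wrist"):
    c=cam(n);cv2.imwrite(f"pics/{n}4.png",cv2.cvtColor(c["pixels"],cv2.COLOR_RGB2BGR))
a=cv2.imread("pics/scene4.png");w=cv2.imread("pics/wrist4.png")
cv2.imwrite("pics/c4.png",np.hstack([cv2.resize(a[90:230,180:330],(400,373)),cv2.resize(w,(400,373))]))
E
```

```text
time: 8.2
tool_pos: [0.6249, 0.0332, 0.2284]
tcp_rot: [-1.572, 0.026, -0.021]
wrist_force: [-3.7, -2.9, -1.4]
width: 0.275
```

View pics/c4.png

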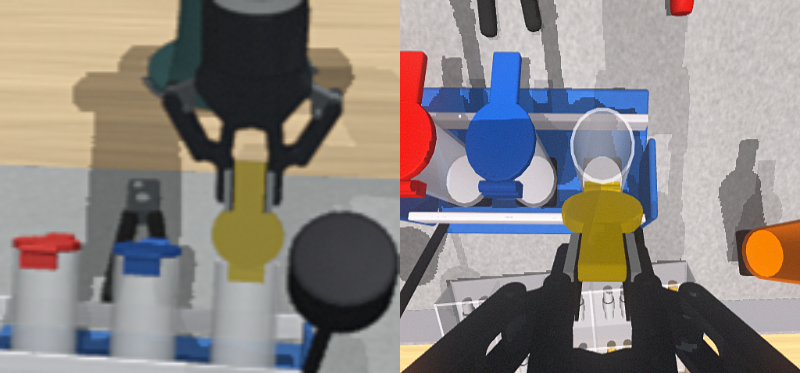

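The yellow cap is about vertical (roughly 2.1 rad). I release it and go for the gold connector.

```bash
python3 -m jog '[[0,0,0,0,45],[0,0,0,0,45],[0,0,0,0,45],[0,0,30,0,45],[0,0,65,0,45],[-10,10,75,0,45],[-50,52,75,0,60],[-92,97,75,0,60],[-134,142,75,0,60],[-176,187,75,0,60]]' 20;  python3 -m jog '[[-30,30,-20,0,60],[-47,50,-50,0,60],[-47,50,-100,0,60],[-47,50,-150,0,60],[-47,50,-180,0,60],[-47,50,-180,0,60],[-47,50,-180,0,60],[-47,50,-180,0,60],[-47,50,-180,0,60],[-47,50,-180,0,60]]' 20
python3 - <<'E'
from h import *
for n in ("scene","wrist","top"):
    c=cam(n);cv2.imwrite(f"pics/{n}5.png",cv2.cvtColor(c["pixels"],cv2.COLOR_RGB2BGR))
a=cv2.imread("pics/scene5.png");w=cv2.imread("pics/wrist5.png");t=cv2.imread("pics/top5.png")
cv2.imwrite("pics/c5.png",np.hstack([cv2.resize(a[120:240,220:390],(400,282)),cv2.resize(w,(376,282))]))
# cap angle from scene: tab tip & disc
m=mask(cam("scene"),"yellow");print()
E
```

```text
time: 9.55
tool_pos: [0.4464, 0.222, 0.3022]
tcp_rot: [-1.57, 0.025, -0.023]
wrist_force: [0.3, 0.5, 0.8]
width: 0.702
time: 10.8
tool_pos: [0.4027, 0.271, 0.1241]
tcp_rot: [-1.57, 0.023, -0.025]
wrist_force: [-0.6, -0.4, 0.5]
width: 0.705
```

View pics/c5.png

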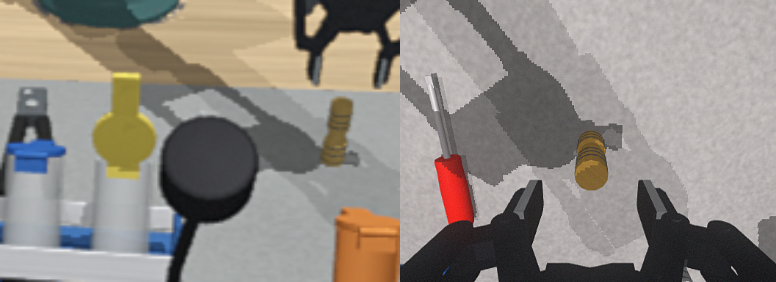

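Run:
```python
import cv2,numpy as np
t=cv2.imread("pics/top5.png");cv2.imwrite("pics/c5t.png",cv2.resize(t[120:300,110:360],None,fx=3.2,fy=3.2))
```

```text
(no output)
```

View pics/c5t.png

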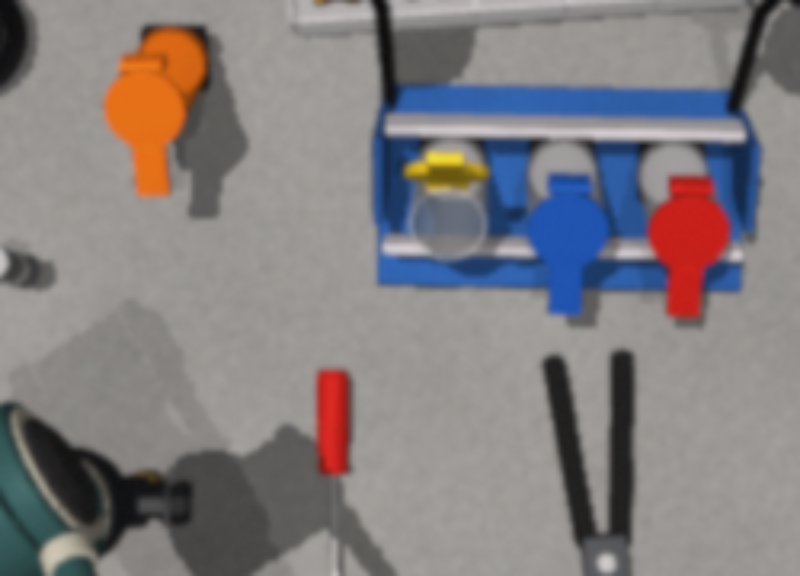

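The cap stands open over the mouth's back edge and the gold connector is centred between the jaws. Next I lower and grip.

```bash
python3 -m jog '[[0,0,-20,0,60],[0,0,-40,0,60],[0,0,-49,0,60],[0,0,-49,0,45],[0,0,-49,0,30],[0,0,-49,0,20],[0,0,-49,0,15],[0,0,-49,0,15],[0,0,-49,0,15],[0,0,-49,0,15]]' 40
python3 - <<'E'
from h import *
for n in ("scene","wrist"):
    c=cam(n);cv2.imwrite(f"pics/{n}6.png",cv2.cvtColor(c["pixels"],cv2.COLOR_RGB2BGR))
a=cv2.imread("pics/scene6.png");w=cv2.imread("pics/wrist6.png")
cv2.imwrite("pics/c6.png",np.hstack([cv2.resize(a[120:220,300:420],(400,333)),cv2.resize(w,(400,333))]))
E
```

```text
time: 12.25
tool_pos: [0.403, 0.2713, 0.0752]
tcp_rot: [-1.57, 0.022, -0.025]
wrist_force: [-0.3, 0.2, 5.4]
width: 0.283
```

View pics/c6.png

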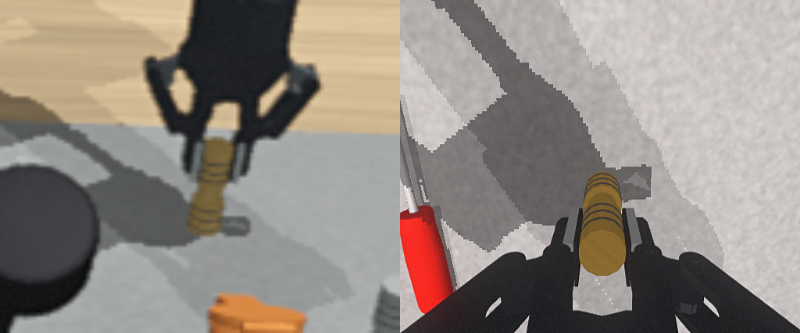

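```bash
python3 -m jog '[[0,0,20,0,15],[0,0,60,0,15],[0,0,110,0,15],[0,0,150,0,15],[10,-15,166,0,15],[40,-52,166,0,15],[75,-97,166,0,15],[110,-140,166,0,15],[145,-185,166,0,15],[175,-223,166,0,15]]' 40; python3 -m jog '[[6,-8,0,0,15],[11,-14,0,0,15],[11,-14,0,0,15],[11,-14,-10,0,15],[11,-14,-25,0,15],[11,-14,-38,0,15],[11,-14,-46,0,15],[11,-14,-46,0,15],[11,-14,-46,0,15],[11,-14,-46,0,15]]'
python3 - <<'E'
from h import *
C={}
for n in ("scene","wrist","top"):
    c=C[n]=cam(n);cv2.imwrite(f"pics/{n}7.png",cv2.cvtColor(c["pixels"],cv2.COLOR_RGB2BGR))
a=cv2.imread("pics/scene7.png");w=cv2.imread("pics/wrist7.png");t=cv2.imread("pics/top7.png")
cv2.imwrite("pics/c7.png",np.hstack([cv2.resize(a[110:210,220:330],(440,400)),cv2.resize(w[100:384,150:400],(352,400))]))
E
```

```text
time: 13.6
tool_pos: [0.5771, 0.0446, 0.2379]
tcp_rot: [-1.571, 0.027, -0.022]
wrist_force: [0.7, 0.8, -2.0]
width: 0.282
time: 14.85
tool_pos: [0.5887, 0.0337, 0.195]
tcp_rot: [-1.571, 0.023, -0.025]
wrist_force: [-0.3, -0.0, -1.8]
width: 0.278
```

View pics/c7.png

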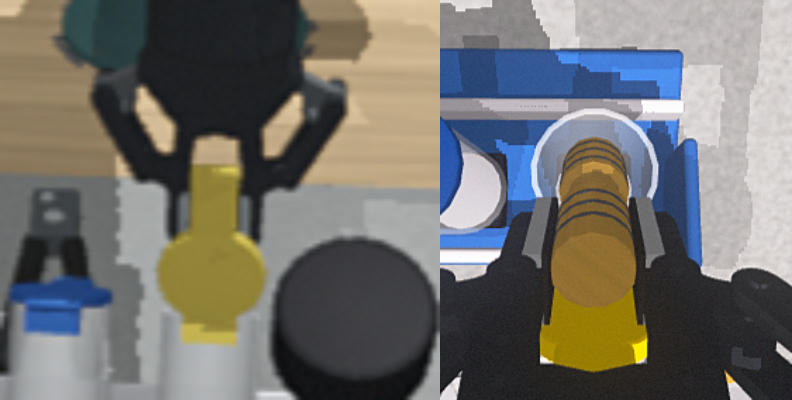

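The connector is centred over the mouth (wrist crop: barrel 562–628 inside rim 537–657), and the tool clears the cap. Release.

```bash
python3 -m jog '[[0,0,0,0,50],[0,0,0,0,50],[0,0,0,0,50],[0,0,0,0,50],[0,0,0,0,50],[0,0,20,0,50],[0,0,45,0,50],[-20,0,50,0,30],[-20,0,50,0,10],[-20,0,50,0,0]]'
python3 - <<'E'
from h import *
C={}
for n in ("scene","wrist","top"):
    c=C[n]=cam(n);cv2.imwrite(f"pics/{n}8.png",cv2.cvtColor(c["pixels"],cv2.COLOR_RGB2BGR))
a=cv2.imread("pics/scene8.png");w=cv2.imread("pics/wrist8.png");t=cv2.imread("pics/top8.png")
cv2.imwrite("pics/c8.png",np.hstack([cv2.resize(a[130:240,220:330],(400,400)),cv2.resize(w[60:384,100:424],(400,400))]))
E
```

```text
time: 16.25
tool_pos: [0.5687, 0.0338, 0.2449]
tcp_rot: [-1.571, 0.023, -0.025]
wrist_force: [0.2, 0.1, -1.1]
width: -0.0
```

View pics/c8.png

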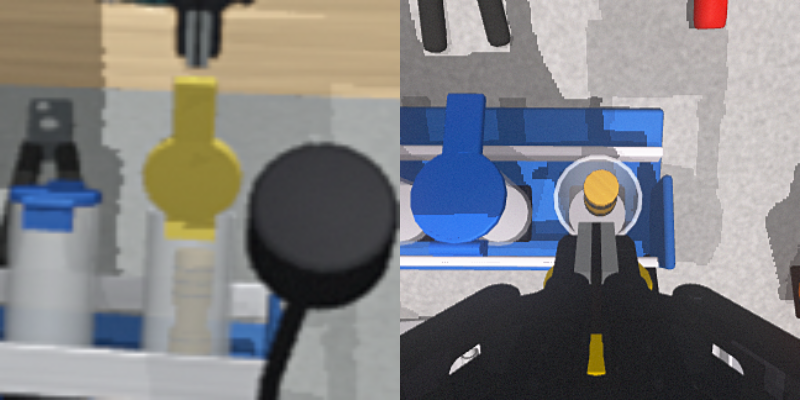

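Run:
```python
from h import *
S=cam("scene");W=cam("wrist")
psi=np.deg2rad(-1.7);ax=np.array([np.cos(psi),np.sin(psi),0]);ay=np.array([-np.sin(psi),np.cos(psi),0])
xt=ax*np.cos(np.pi/6)+np.array([0,0,.5]);zt=-ax*.5+np.array([0,0,np.cos(np.pi/6)])
H=np.array([.6155,.0335,.139]);O=H-.031*xt-.110*zt
m=mask(W,"gold");m[:, :230]=0;m[:,295:]=0;m[:170]=0;m[240:]=0
n,l,st,ce=cv2.connectedComponentsWithStats(m);print(st,ce)
X,e=tri(W,(262.8,208),S,(272.8,199.5));d=X-O;print(X,e,[round(v@d,4) for v in (xt,ay,zt)])
for zz in (85,95):
  P=O-.0115*xt+zz/1000*zt; print(zz,proj(W,P),proj(S,P))
a=cv2.cvtColor(W["pixels"],cv2.COLOR_RGB2BGR)[160:250,210:320];b=cv2.cvtColor(S["pixels"],cv2.COLOR_RGB2BGR)[170:240,240:310]
cv2.imwrite("pics/c9.png",np.hstack([cv2.resize(a,(489,400),interpolation=cv2.INTER_CUBIC),cv2.resize(b,(300,400),interpolation=cv2.INTER_CUBIC)]))
```

```text
[[     0      0    512    384 195864]
 [   249    198     28     38    742]
 [   258    234      2      2      2]] [[255.47354797 191.41269963]
 [262.47439353 214.42857143]
 [258.5        234.5       ]]
[0.58922593 0.03625344 0.09327294] 0.002211024773132934 [np.float64(-0.0147), np.float64(0.002), np.float64(0.0836)]
85 (np.float64(259.22500353332384), np.float64(211.4338501124196)) (np.float64(272.40615703617965), np.float64(199.02925071786817))
95 (np.float64(259.248608294838), np.float64(209.50885084170966)) (np.float64(272.64424676655796), np.float64(194.63914663888673))
```

View pics/c9.png

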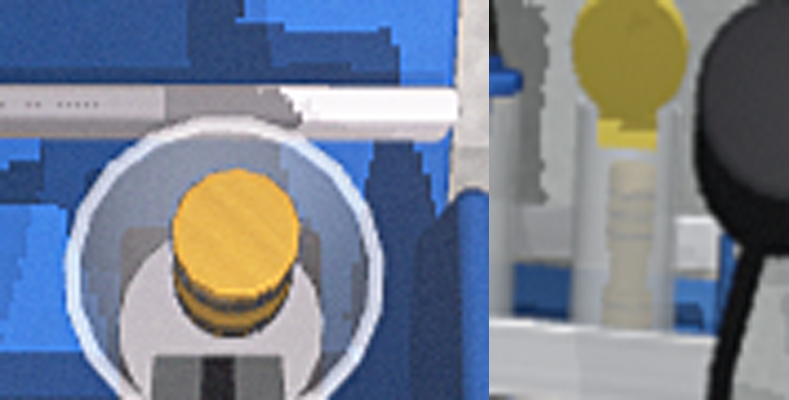

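The connector's top sits at 83.6 mm along the tube (85 expected at the bottom), so it is fully down. Next I plan the yellow closing path and check lamp clearance.

Run:
```python
from h import *; from path import *
T=cam("top");print("lamp at z .245",onz(T,216,101,.245),"pix/m",T["fx"]/.9)
H=[615.5,33.5,139]
print("start",push(H,94,66,12).round(1))
for al in (94,85,75,65,55,45,35,25,15,5,0,-10,-20,-25,-30): print(al,push(H,al,72).round(1))
```

```text
lamp at z .245 [0.76009604 0.098894   0.245     ] pix/m 538.7157046066087
start [651.   32.4 227.7]
94 [639.4  32.8 234.5]
85 [628.1  33.1 237.4]
75 [614.9  33.5 238.4]
65 [601.4  33.9 236.8]
55 [588.1  34.3 232.7]
45 [575.7  34.7 226.1]
35 [564.7  35.  217. ]
25 [555.6  35.3 205.9]
15 [548.8  35.5 193.1]
5 [544.6  35.6 179.2]
0 [543.5  35.6 172. ]
-10 [542.9  35.7 161.3]
-20 [543.8  35.6 150.4]
-25 [544.9  35.6 145. ]
-30 [546.4  35.6 139.7]
```

```bash
python3 -m jog '[[0,0,25,0,0],[0,0,46,0,0],[30,0,46,0,0],[60,-1,46,0,0],[84,-2,46,0,0],[84,-2,46,0,0],[84,-2,20,0,0],[84,-2,-8,0,0],[84,-2,-12,0,0],[84,-2,-12,0,0]]'
python3 - <<'E'
from h import *
for n in ("scene","wrist"):
    c=cam(n);cv2.imwrite(f"pics/{n}10.png",cv2.cvtColor(c["pixels"],cv2.COLOR_RGB2BGR))
a=cv2.imread("pics/scene10.png");w=cv2.imread("pics/wrist10.png")
cv2.imwrite("pics/c10.png",np.hstack([cv2.resize(a[90:230,210:350],(400,400)),cv2.resize(w,(400,400))]))
E
```

```text
time: 17.8
tool_pos: [0.6518, 0.0318, 0.2326]
tcp_rot: [-1.571, 0.024, -0.023]
wrist_force: [-0.5, 0.8, 0.8]
width: -0.003
```

View pics/c10.png

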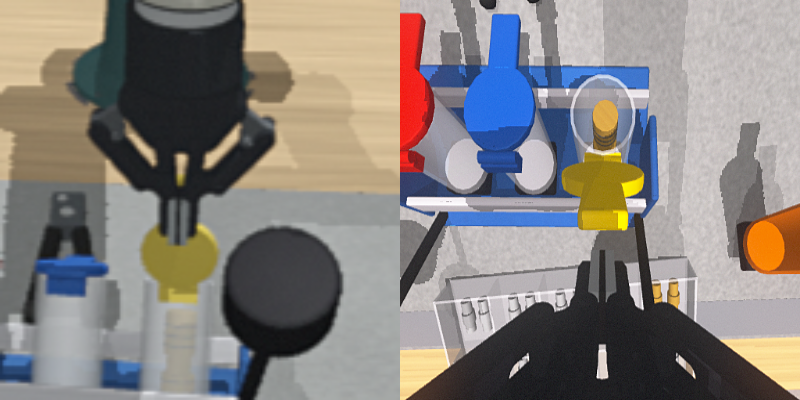

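```bash
python3 -m jog '[[-13,1,2,0,0],[-24,1,4,0,0],[-37,2,5,0,0],[-51,2,4,0,0],[-64,2,0,0,0],[-76,3,-6,0,0],[-87,3,-15,0,0],[-96,3,-26,0,0],[-103,4,-39,0,0],[-107,4,-53,0,0]]'; python3 -m jog '[[-2,0,-14,0,0],[-2,0,-24,0,0],[-1,0,-31,0,0],[1,0,-37,0,0],[2,0,-42,0,0],[2,0,-42,0,0],[2,0,-42,0,0],[2,0,-42,0,0],[2,0,-42,0,0],[2,0,-42,0,0]]'
python3 - <<'E'
from h import *
for n in ("scene","wrist"):
    c=cam(n);cv2.imwrite(f"pics/{n}11.png",cv2.cvtColor(c["pixels"],cv2.COLOR_RGB2BGR))
a=cv2.imread("pics/scene11.png");w=cv2.imread("pics/wrist11.png")
cv2.imwrite("pics/c11.png",np.hstack([cv2.resize(a[90:230,210:350],(400,400)),cv2.resize(w,(400,400))]))
E
```

```text
time: 19.15
tool_pos: [0.5445, 0.0358, 0.1781]
tcp_rot: [-1.571, 0.024, -0.023]
wrist_force: [0.5, 0.9, 0.3]
width: -0.004
time: 20.4
tool_pos: [0.5471, 0.0357, 0.1396]
tcp_rot: [-1.571, 0.024, -0.023]
wrist_force: [-8.5, -0.5, 13.7]
width: -0.004
```

View pics/c11.png

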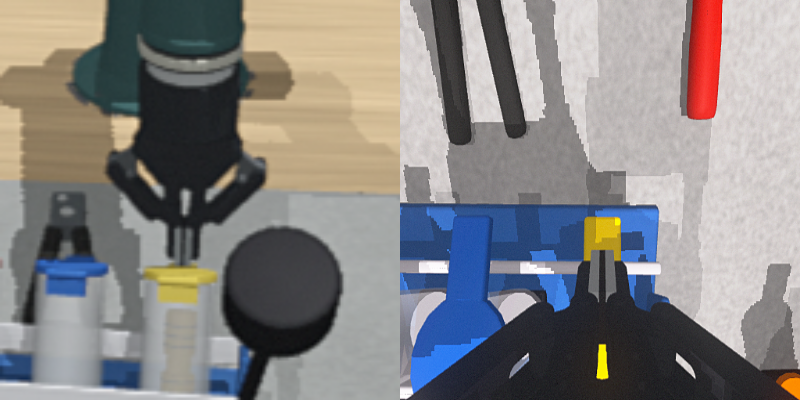

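Yellow is pressed shut with 16 N. I retreat and check from all views.

```bash
python3 -m jog '[[-1,0,15,0,0],[-3,0,45,0,0],[-20,0,90,0,0],[-50,30,130,0,0],[-80,70,150,0,0],[-95,115,150,0,0],[-110,160,150,0,0],[-130,200,150,0,0],[-130,200,150,0,0],[-130,200,150,0,0]]'
python3 - <<'E'
from h import *
C={}
for n in ("scene","top"):
    c=C[n]=cam(n);cv2.imwrite(f"pics/{n}12.png",cv2.cvtColor(c["pixels"],cv2.COLOR_RGB2BGR))
a=cv2.imread("pics/scene12.png");t=cv2.imread("pics/top12.png")
cv2.imwrite("pics/c12.png",np.hstack([cv2.resize(a[140:275,190:310],(355,400)),cv2.resize(t[130:225,220:350],(440,320)) if 0 else cv2.copyMakeBorder(cv2.resize(t[130:225,220:350],(440,320)),0,80,0,0,0)]))
cv2.imwrite("pics/full12.png",np.hstack([cv2.resize(a,(400,300)),cv2.resize(t,(400,300))]))
T=C["top"]
for col,x0,x1 in (("yellow",230,275),("blue",272,305),("red",305,345)):
    m=mask(T,col)[:, x0:x1]; 
    for y in range(210,222):
        xs=np.nonzero(m[y])[0]; print(col,y,len(xs),end=" | ")
    print()
E
```

```text
time: 21.75
tool_pos: [0.4174, 0.2357, 0.2876]
tcp_rot: [-1.571, 0.022, -0.024]
wrist_force: [-0.2, 0.3, -0.5]
width: 0.002
yellow 210 11 | yellow 211 10 | yellow 212 10 | yellow 213 10 | yellow 214 10 | yellow 215 10 | yellow 216 10 | yellow 217 3 | yellow 218 0 | yellow 219 0 | yellow 220 0 | yellow 221 0 | 
blue 210 10 | blue 211 10 | blue 212 10 | blue 213 10 | blue 214 10 | blue 215 9 | blue 216 9 | blue 217 7 | blue 218 0 | blue 219 0 | blue 220 0 | blue 221 0 | 
red 210 10 | red 211 10 | red 212 10 | red 213 10 | red 214 10 | red 215 10 | red 216 10 | red 217 10 | red 218 8 | red 219 0 | red 220 0 | red 221 0 |
```

View pics/c12.png

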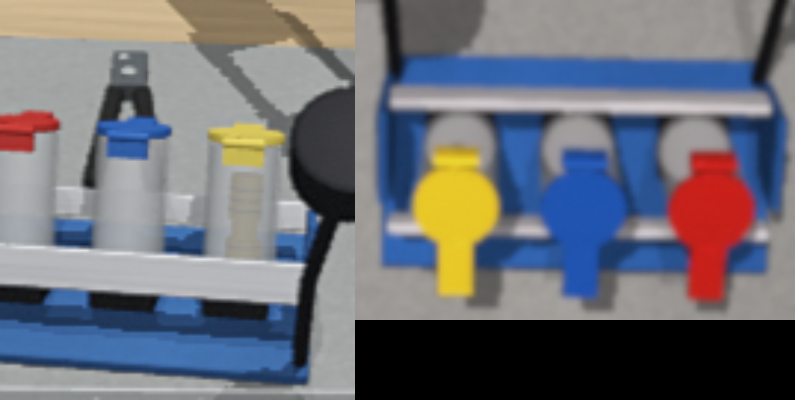

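View pics/full12.png

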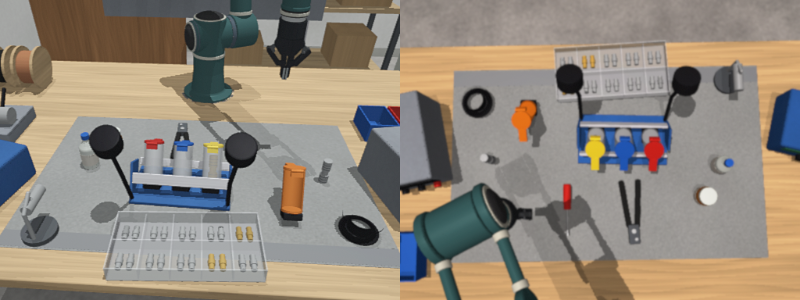

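All three caps are shut, the gold connector shows inside the yellow tube, and the bystanders are where they were. I hand the job in.

```bash
python3 -c "
from workcell import bot
print(bot.finish_job(), bot.read_state()['time'])"
```

```text
the job is handed in; nothing more can be done
the job is handed in; nothing more can be done
```

The job is done and handed in at about 22 s of the 72 s allowed. The gold connector is in the yellow-capped tube with its cap shut, and the blue cap is shut too.

1. **Blue cap:** I pressed it shut first, with about 18 N along the mouth normal.
2. **Yellow cap:** I gripped it by the thumb tab and swung it open to about 2.1 rad, past square to the mouth.
3. **Connector:** I let the gold connector drop into the yellow tube from just above the mouth. By triangulation its top sits 83.6 mm along the tube, against 85 mm expected at the bottom.
4. **Yellow cap shut:** I pressed it shut with about 16 N. In the top view its tab end is back at the pixel row where it started.

- **Final pictures:** All three caps lie flat on their rims and the connector shows inside the yellow tube. The other things on the bench look unmoved by eye, and the gripper is clear of everything.
- **Failed or doubtful checks:** None of my checks failed. The two views of the connector's top missed each other by about 2 mm, which is within the camera calibration.

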